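# Stand a lens barrel up with the tilting cradle and lay its front lens on

## Robot

A 7-joint arm with a two-finger parallel gripper is mounted at the origin on a cart in front of the work surface, level with it; the furniture and walls round the work are solid. World frame = base frame: x ahead of the robot, y to its left, z up, the work surface at z = 0. Lengths are in m, angles in rad, forces in N, time in s.
With the tool pointing down it reaches from about 0.4 to 0.875 m from the base axis. Payload 19.3 kg.
Tool frame: the origin (TCP) lies at the very end of the fingers, on their centre line; the grasp point (between the pads) lies 19 mm behind it; z points along the fingers, y is the line along which they close (so a half turn about z gives the same grasp; the last joint's range is limited). The gripper opens to 85 mm and grips with 20 to 120 N. Pads are 22 mm wide; open, the fingers measure 114 mm over their backs; the gripper's body (76 mm by 85 mm) begins 54 mm behind the grasp point. The pads swing forward as they close: fully open they stand 13 mm farther back than shut.
Start: joints at [-1.342, 0.521, -0.036, 1.599, 0.021, 1.021, -0.113], TCP at [0.184, 0.597, 0.201] pointing down, gripper open.
Joint ranges: [-2.91, 2.91], [-0.3, 2.13], [-1.5, 1.42], [0.17, 2.43], [-1.26, 4.41], [0.16, 1.93], [-2.52, 2.52]. Speed limits (rad/s): [1.89, 1.89, 2.39, 2.39, 3.01, 3.01, 3.01].

## Interface

Orientations are given as [roll, pitch, yaw] about the fixed x, y, z axes, in that order (R = Rz(yaw) Ry(pitch) Rx(roll)).
In Python, from workcell import bot gives the robot as it stands. The module is installed in compiled form; this text tells all that it offers.
- The arm moves only by the tool apply_moves, never from a script. Its arguments are lists of equal length, an entry for each row: "claw": the finger opening in m, from 0 to 0.0854; "xyz": the shift along the tool's x, y, z in m, a list of three; "twist": the turn, a rotation vector about the tool's x, y, z in rad, a list of three. A call has 1 to 20 rows; each row shifts and turns the commanded pose from where the row before left it, along the tool's axes as they then stand; what a row does not reach is not made up. A row lasts 1/10 s, in which the tool goes at most 50 mm and 8.59 degrees, less where a joint would pass 70% of its speed; a pose out of reach is approached as far as the arm can. A call with a gripper value outside its range is refused whole. The fingers move at their own pace and stop on an object; "force" is the grip in N (left out, the last holds). Time passes only in rows, so rows that do not move let the fingers close. It gives the time, the measured TCP pose, the force, the opening and the grip force at its end, in the units of the state.
- bot.observe(): the state, without advancing time (a new reading comes with each control period).
- bot.grab_frame(name): name is "scene" or "top" or "wrist"; returns a dict with "img" (384x512x3 uint8, red, green, blue), "vfov" (degrees; the focal length in pixels is half the picture's height over the tangent of half this angle, whatever the lens; pixels are square), "cx", "cy" (the principal point, pixels), "distortion" ([k1, k2, p1, p2, k3] as OpenCV has them; the pictures are not rectified), "view" (4x4, takes a point from world to camera coordinates). Camera axes: x right, y up, looking along -z (the intrinsics and any distortion apply to the point x, -y, -z); pixel columns grow to the right and rows downward; lengths in m; the calibration is good to about 2 mm. A picture is of the moment at which its call begins. There is no depth.
- bot.job_done(): hands the job in; it is judged then, once.
Trained networks look in the newest picture that a camera, given by its name, has taken for a name from the list of things; names that differ only in an ending like _2 or _b are one class to them, and where a whole thing is asked for, a point or a joint stands for the part that bears it (a point fixed in the world has none). Each returns a list of dicts, best first, with "score" (0 to 1); they miss things now and then, are a little off and sometimes report something else, mostly with a low value. They report only what shows in the picture. A call takes as long as a camera call. They do not tell look-alikes from the thing itself.
- bot.find_in(camera, query): "position" ([x, y, z] in m, in world coordinates, good to about 4 mm: the middle of the surface that is visible of it).
The state is a dict: "clock": time; "qpos": joint angles; "qd": joint speeds; "joint_efforts": joint torques, N m; "position": TCP position; "tool_rot": TCP orientation; "force": force on the tool from outside, world axes, zero at the start; "moment": the same for the moment, N m; "grip_width": finger opening in m; "finger_force": force on a finger pad.
Only numpy, scipy, OpenCV 4.12 (cv2) and the standard library are available. Lean on these libraries where they do the work, as an engineer would, in place of code of your own. Each camera call takes 0.05 s, during which the arm holds its last target. There are 200 camera calls.

## Task

Raise the tilting cradle with its red lever, slowly enough that the lens barrel tips up and stays standing upright on the round rubber pad, then swing the empty cradle all the way back down so that the barrel stands free. Only then take the clear lens from the purple job tray and lay it flat and centred on the barrel's open front. Do not touch the barrel itself, which is freshly lacquered, do not drop the lens, and do not knock over the two little bottles.

Things in the scene. Friction and masses are not known exactly. Their poses are not given: they have to be found in the camera images.
- cradle: Tilting lens cradle, fixed: grey base plate 128 x 176 x 12 mm, two bearing cheeks, a post with pad, a swinging bed. Origin on the worktop under the middle of the hinge axis, z up. The hinge axis runs along its own x, 43 mm above the worktop. The bed lies level towards its -y, the pad is on its +y side, the lever on its -x side (towards the robot).
- bed (a joint): Swing of the bed with its lever: 0 = level on its rest, 1.535 rad = upper stop, almost vertical; positive lifts bed and barrel and takes the handle towards the cradle's +y. Hinge friction 0.13 N m: the empty bed stays where it is left. Raising takes 4 to 6 N at the handle. At about 1.2 rad the loose barrel's weight passes its foot edge and it tips off the bed onto the pad by itself.
- lever_grip (a point): Middle of the lever's red handle, a bar 15 mm thick and 46 mm long along the cradle's x, 88 mm to the -x side of its origin. It moves on an arc of 115 mm radius round the hinge axis: bed down, 81 mm to the -y side of the axis and 124 mm above the worktop; bed up, 78 mm to the +y side and 127 mm up. Pinch it from above across the bar (it turns between the fingers), or push it.
- cradle_pad (a point): Centre of the top of the round rubber pad (62 mm across, 42 mm above the worktop) on which the barrel is to stand; 26 mm to the +y side of the hinge axis.
- barrel: Black lens barrel 115 mm tall, about 0.45 kg: steel mount ring as foot and tube of 52 mm diameter, wide front of 70 mm diameter from 86 to 115 mm. Origin in the centre of the foot's face, z along the barrel towards its front; it begins lying on the two rubber rods of the bed with its foot beside the pad. Upright, its z points up.
- barrel_front (a point): Centre of the barrel's open front: a flat rim of 70 mm outer and 50 mm inner diameter, 115 mm from the foot. With the barrel standing on the pad it is 157 mm above the worktop.
- lens: Clear round glass lens blank, 65 mm diameter, about 9 mm thick at the rim, 22 g, lying flat on the dark foam in the job tray, 43 mm above the worktop. Origin in the centre of its underside, z up. Pinch it by the rim from above.
- lens_tray: Purple job tray 157 x 192 x 52 mm (x, y, z) filled with dark foam to a height of 43 mm, its rim 9 mm higher; loose. Origin in the centre of its underside. Above the back of the worktop hangs a wall shelf: its front edge is 0.62 m ahead of the robot, its underside 0.60 m above the worktop.
- polish_bottle: Small brown dropper bottle, 34 mm diameter, 102 mm tall. Origin at the centre of its underside. It stands in front of the grey ultrasonic cleaner, a fixed box between cradle and tray: 0.48 to 0.68 m ahead of the robot, from 0.12 m right to 0.16 m left of its centre line, 0.26 m high with its lid grips.
- glue_bottle: Small blue bottle with red cap, 24 mm diameter, 78 mm tall, standing in front of the ultrasonic cleaner. Origin at the centre of its underside.
Mind the look-alikes: they are no part of the job. What is shaped like the barrel but pink is not meant.

How it is judged:
By the outcome, as a careful person would: the job done as asked, in the order asked, and still so for the second after the job is handed in, with the robot touching nothing.
It also fails if it takes over 72 s, if anything falls off the work surface, if the arm or the gripper's body presses on something with over 40 N, if the wrist force passes 120 N, or if a joint passes its speed limit or range.

## Working session

There is one attempt and no reset: what is moved stays moved. The work goes in short steps, Python scripts to look and compute and a tool call to move; the robot and the scene stay as the last step left them, time stands still between calls to the robot, and variables do not carry over. Pictures are saved under pics/ and viewed, at most 10 in all, crops included, and the job is handed in when it is done.

Besides the shell and the picture viewer there is one more tool, called after "Emit:" as name(argument=value, ...) on one line, values as JSON. apply_moves: Moves the arm, as the interface text tells. Its arguments: {"type":"object","properties":{"claw":{"type":"array"},"xyz":{"type":"array"},"twist":{"type":"array"},"force":{"type":"number"}},"required":["claw","xyz","twist"]}

```bash
mkdir -p pics; cat > h.py <<'E'
import numpy as np, cv2
from workcell import bot
from scipy.spatial.transform import Rotation as R
def cam(f):
    H,W=f['img'].shape[:2]; F=H/2/np.tan(np.radians(f['vfov'])/2)
    return np.array([[F,0,f['cx']],[0,F,f['cy']],[0,0,1.]]),np.array(f['distortion'],float),np.array(f['view'],float)
def proj(f,p):
    K,d,V=cam(f); p=np.atleast_2d(p); c=(V[:3,:3]@p.T).T+V[:3,3]; c=c*[1,-1,-1]
    return cv2.projectPoints(c,np.zeros(3),np.zeros(3),K,d)[0][:,0]
def onplane(f,uv,z):
    K,d,V=cam(f); n=cv2.undistortPoints(np.array(uv,float).reshape(-1,1,2),K,d)[:,0]
    r=np.c_[n[:,0],-n[:,1],-np.ones(len(n))]; Rt=V[:3,:3].T; o=-Rt@V[:3,3]; r=(Rt@r.T).T
    return o+r*((z-o[2])/r[:,2])[:,None]
def save(f,n): cv2.imwrite('pics/'+n,f['img'][:,:,::-1])
E
python3 - <<'E'
from h import *
np.set_printoptions(precision=4,suppress=True)
ims=[]
for c in ['scene','top']:
    f=bot.grab_frame(c); save(f,c+'0.png')
    for q in ['cradle','lever_grip','cradle_pad','barrel','barrel_front','lens','lens_tray','polish_bottle','glue_bottle']:
        for r in bot.find_in(c,q)[:3]: print(c,q,round(r['score'],2),np.round(r['position'],3), proj(f,r['position'])[0].round())
print(bot.observe())
E
```

```text
scene cradle 0.77 [ 0.463 -0.292  0.016] [307. 237.]
scene cradle 0.63 [ 0.483 -0.353  0.081] [331. 220.]
scene cradle 0.21 [ 0.458 -0.3    0.053] [310. 228.]
scene lever_grip 0.84 [ 0.463 -0.303  0.05 ] [311. 228.]
scene cradle_pad 0.87 [ 0.472 -0.295  0.009] [309. 238.]
scene barrel 0.83 [ 0.483 -0.352  0.077] [330. 221.]
scene barrel 0.65 [ 0.434 -0.541  0.045] [392. 257.]
scene barrel_front 0.89 [ 0.439 -0.539  0.044] [392. 256.]
scene barrel_front 0.5 [ 0.46  -0.292  0.014] [306. 238.]
scene lens 0.54 [0.539 0.285 0.05 ] [166. 179.]
scene lens_tray 0.86 [0.512 0.229 0.044] [174. 186.]
scene polish_bottle 0.59 [0.429 0.012 0.047] [214. 209.]
top cradle 0.69 [ 0.489 -0.263  0.011] [315. 185.]
top lever_grip 0.56 [ 0.463 -0.306  0.05 ] [330. 191.]
top cradle_pad 0.93 [ 0.495 -0.26   0.013] [314. 184.]
top barrel 0.95 [ 0.504 -0.329  0.093] [339. 177.]
top barrel 0.63 [ 0.463 -0.305  0.054] [330. 191.]
top barrel 0.57 [ 0.468 -0.534  0.056] [401. 188.]
top barrel_front 0.87 [ 0.468 -0.535  0.054] [401. 188.]
top barrel_front 0.66 [ 0.495 -0.328  0.091] [339. 180.]
top lens 0.59 [ 0.492 -0.261  0.012] [314. 184.]
top lens 0.54 [0.529 0.299 0.051] [145. 176.]
top lens_tray 0.98 [0.507 0.299 0.046] [145. 183.]
top polish_bottle 0.43 [0.436 0.016 0.062] [231. 202.]
top glue_bottle 0.42 [0.435 0.1   0.042] [206. 203.]
{'clock': 1.0, 'qpos': array([-1.3422,  0.5214, -0.0363,  1.5995,  0.0212,  1.0211, -0.1128]), 'qd': array([-0.0021,  0.0021, -0.0011, -0.0001,  0.0001, -0.0003, -0.0002]), 'joint_efforts': array([  0.0005, -92.6841,   1.9782, -37.0269,   0.018 ,   0.0015,
         0.0001]), 'position': array([0.184 , 0.5973, 0.2013]), 'tool_rot': array([-3.1416,  0.    ,  2.8428]), 'force': array([0.0046, 0.2187, 0.2431]), 'moment': array([-0.0231,  0.0147, -0.0131]), 'finger_force': 0.0, 'grip_width': 0.08549859357719525}
```

```bash
python3 - <<'E'
import cv2
a=cv2.imread('pics/top0.png'); b=cv2.imread('pics/scene0.png')
t=cv2.resize(a[110:290,100:440],(800,424),interpolation=cv2.INTER_CUBIC)
cv2.imwrite('pics/topc.png',t)
cv2.imwrite('pics/scenec.png',cv2.resize(b,(800,600),interpolation=cv2.INTER_CUBIC))
E
```

```text
(no output)
```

View pics/topc.png

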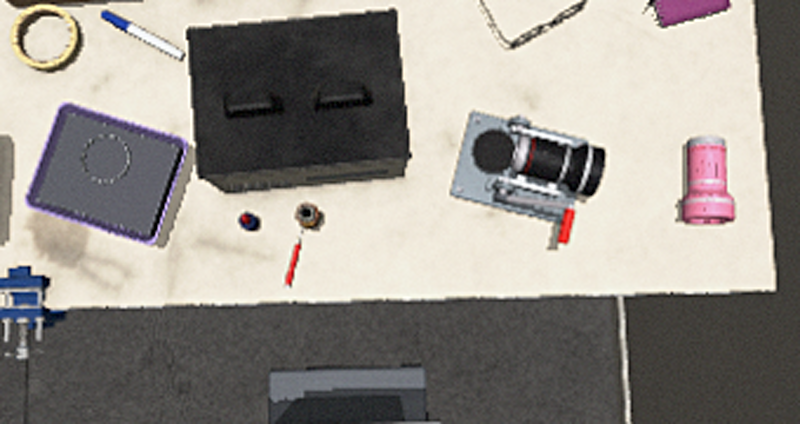

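View pics/scenec.png

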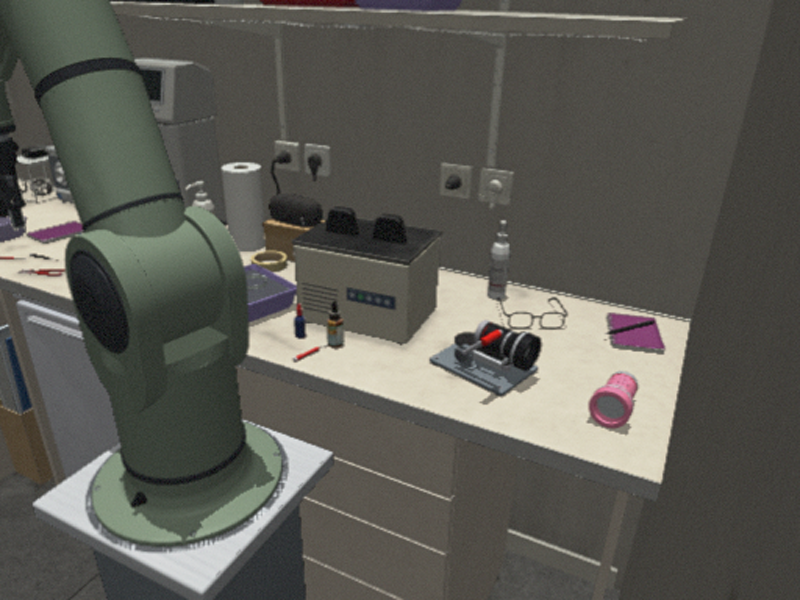

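The top crop shows the cradle's pad at (493,151), its red handle from (572,208) to (562,243), the barrel running to (600,172), the lens outline at (106,158), glue at (248,221) and polish at (308,214). The pink decoy is at the right.

```bash
python3 - <<'E'
from h import *
np.set_printoptions(precision=4,suppress=True)
f=bot.grab_frame('top')
c=lambda x,y:(100+x*340/800,110+y*180/424)
a=f['img'].astype(int)
hsv=cv2.cvtColor(f['img'],cv2.COLOR_RGB2HSV)
m=(a[:,:,0]>150)&(a[:,:,1]<70)&(a[:,:,2]<70); m[:, :325]=0; m[:,:]&=True
n,l,s,cc=cv2.connectedComponentsWithStats(m.astype(np.uint8))
for i in range(1,n):
    if s[i,4]>15:
        print(cc[i],s[i], onplane(f,cc[i],0.130)); ys,xs=np.where(l==i); P=onplane(f,np.c_[xs,ys],0.130)[:,:2]; w,v=np.linalg.eigh(np.cov(P.T)); print('axis',v[:,1],np.degrees(np.arctan2(v[1,1],v[0,1])), np.ptp(P@v[:,1]))
print('pad',onplane(f,c(493,151),0.042))
print('base corners',onplane(f,[c(473,111),c(453,195)],0.012))
print('lens',onplane(f,c(106,158),0.052))
print('bottles',onplane(f,c(249,220),0.07),onplane(f,c(309,214),0.1))
print('tray corners',onplane(f,[c(66,103),c(188,143),c(155,244),c(28,204)],0.052))
V=np.array(f['view']); print('cam',-V[:3,:3].T@V[:3,3], cam(f)[0][0,0])
E
```

```text
[340.0755 205.9434] [337 199   7  14  53] [[ 0.4085 -0.3192  0.13  ]]
axis [-0.9467  0.3222] 161.20623767197458 0.042576651745256544
pad [[ 0.5226 -0.2422  0.042 ]]
base corners [[ 0.5866 -0.2196  0.012 ]
 [ 0.4653 -0.1865  0.012 ]]
lens [[0.5244 0.2973 0.052 ]]
bottles [[0.4315 0.0969 0.07  ]] [[0.4349 0.013  0.1   ]]
tray corners [[0.6036 0.354  0.052 ]
 [0.5428 0.1838 0.052 ]
 [0.4034 0.2285 0.052 ]
 [0.4629 0.4032 0.052 ]]
cam [ 0.3215 -0.0779  1.3055] 387.0444760113461
```

Emit:
apply_moves(claw=[0.085, 0.085, 0.085, 0.085, 0.085, 0.085, 0.085, 0.085, 0.085, 0.085, 0.085, 0.085, 0.085, 0.085], xyz=[[-0.01, -0.004, -0.02], [-0.025, -0.014, -0.02], [-0.027, -0.016, -0.02], [-0.027, -0.016, -0.02], [-0.027, -0.016, -0.02], [-0.027, -0.016, -0.02], [-0.027, -0.016, -0.02], [-0.027, -0.016, -0.02], [-0.027, -0.016, -0.01], [-0.027, -0.016, 0], [-0.027, -0.016, 0], [-0.027, -0.016, 0], [-0.027, -0.016, 0], [-0.02, -0.01, 0]], twist=[[0, 0, 0], [0, 0, 0], [0, 0, 0], [0, 0, 0], [0, 0, 0], [0, 0, 0], [0, 0, 0], [0, 0, 0], [0, 0, 0], [0, 0, 0], [0, 0, 0], [0, 0, 0], [0, 0, 0], [0, 0, 0]])

```text
clock: 2.45
position: [0.4616, 0.2968, 0.3715]
tool_rot: [3.142, 0.001, 2.841]
force: [-0.0, 0.5, -0.4]
grip_width: 0.0849
finger_force: 0.0
```

```bash
python3 - <<'E'
from h import *
np.set_printoptions(precision=4,suppress=True)
f=bot.grab_frame('wrist'); save(f,'w1.png')
for q in ['lens','lens_tray']:
    for r in bot.find_in('wrist',q)[:3]: print(q,round(r['score'],2),np.round(r['position'],4), proj(f,r['position'])[0].round())
V=np.array(f['view']); print('cam',-V[:3,:3].T@V[:3,3], V[:3,:3])
g=cv2.GaussianBlur(cv2.cvtColor(f['img'],cv2.COLOR_RGB2GRAY),(3,3),1)
# lens radius in px estimate
K=cam(f)[0][0,0]; D=(-V[:3,:3].T@V[:3,3])[2]-0.052; r0=K*0.0325/D; print('r',r0)
c=cv2.HoughCircles(g,cv2.HOUGH_GRADIENT,1,20,param1=60,param2=15,minRadius=int(r0*.9),maxRadius=int(r0*1.1)+1)
if c is not None:
    for x,y,r in c[0][:5]: print(x,y,r,onplane(f,(x,y),0.052))
o=bot.observe(); print(o['position'],o['tool_rot'],o['qpos'])
E
```

```text
lens 0.66 [0.5359 0.2959 0.0493] [267. 188.]
lens_tray 0.72 [0.5057 0.2944 0.0413] [261. 171.]
cam [0.3849 0.3207 0.5432] [[ 0.2953  0.9554 -0.0007]
 [-0.9073  0.2802 -0.3134]
 [-0.2993  0.0932  0.9496]]
r 20.038827901368656
267.5 183.5 20.8 [[0.5269 0.2992 0.052 ]]
491.5 252.5 22.4 [[0.7824 0.6679 0.052 ]]
341.5 247.5 22.4 [[0.6831 0.394  0.052 ]]
450.5 225.5 18.8 [[0.7003 0.5943 0.052 ]]
504.5 226.5 19.1 [[0.7345 0.6948 0.052 ]]
[0.4611 0.2977 0.3713] [-3.1415  0.0002  2.8404] [-0.787   0.2631  0.1372  1.5599 -0.0365  1.321   0.6241]
```

View pics/w1.png

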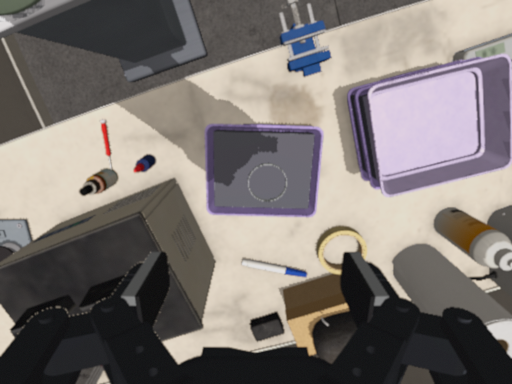

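The wrist picture shows the lens circle at (267,183) with a radius of 20 px, inside the tray at (207–322, 125–213). The bottles are at the left. Next I move to the cradle.

Emit:
apply_moves(claw=[0.085, 0.085, 0.085, 0.085, 0.085, 0.085, 0.085, 0.085, 0.085, 0.085, 0.085, 0.085, 0.085, 0.085, 0.085, 0.085, 0.085], xyz=[[-0.003, -0.015, 0], [-0.006, -0.03, 0], [-0.007, -0.036, 0], [-0.007, -0.036, 0], [-0.007, -0.036, 0], [-0.007, -0.036, 0], [-0.007, -0.036, 0], [-0.007, -0.036, 0], [-0.007, -0.036, 0], [-0.007, -0.036, 0], [-0.007, -0.036, 0], [-0.007, -0.036, 0], [-0.007, -0.036, 0], [-0.007, -0.036, 0.005], [-0.007, -0.036, 0.005], [-0.007, -0.036, 0.005], [-0.004, -0.02, 0.005]], twist=[[0, 0, 0], [0, 0, 0], [0, 0, 0], [0, 0, 0], [0, 0, 0], [0, 0, 0], [0, 0, 0], [0, 0, 0], [0, 0, 0], [0, 0, 0], [0, 0, 0], [0, 0, 0], [0, 0, 0], [0, 0, 0], [0, 0, 0], [0, 0, 0], [0, 0, 0]])

```text
clock: 4.3
position: [0.3979, -0.2797, 0.3512]
tool_rot: [-3.141, 0.0, 2.842]
force: [-1.0, 1.2, 1.0]
grip_width: 0.085
finger_force: 0.0
```

```bash
python3 - <<'E'
from h import *
np.set_printoptions(precision=4,suppress=True)
f=bot.grab_frame('wrist'); save(f,'w2.png')
for q in ['lever_grip','cradle_pad','barrel','barrel_front','cradle']:
    for r in bot.find_in('wrist',q)[:2]: print(q,round(r['score'],2),np.round(r['position'],4), proj(f,r['position'])[0].round())
V=np.array(f['view']); print('cam',-V[:3,:3].T@V[:3,3])
a=f['img'].astype(int)
m=(a[:,:,0]>130)&(a[:,:,1]<60)&(a[:,:,2]<60)
n,l,s,cc=cv2.connectedComponentsWithStats(m.astype(np.uint8))
for i in range(1,n):
    if s[i,4]>60:
        print(cc[i],s[i], onplane(f,cc[i],0.128)); ys,xs=np.where(l==i); P=onplane(f,np.c_[xs,ys],0.128)[:,:2]; w,v=np.linalg.eigh(np.cov(P.T)); print('axis',np.degrees(np.arctan2(v[1,1],v[0,1])), np.ptp(P@v[:,1]),np.ptp(P@v[:,0]))
o=bot.observe(); print(o['position'],o['tool_rot'],o['qpos'])
E
```

```text
lever_grip 0.78 [ 0.451  -0.2997  0.0736] [252. 188.]
cradle_pad 0.78 [ 0.4768 -0.2595  0.0136] [279. 185.]
barrel 0.84 [ 0.4904 -0.3329  0.0952] [239. 222.]
barrel 0.78 [ 0.4568 -0.5285  0.0517] [126. 225.]
barrel_front 0.72 [ 0.4958 -0.3312  0.0955] [241. 224.]
barrel_front 0.63 [ 0.4556 -0.527   0.0517] [127. 224.]
cradle 0.7 [ 0.4801 -0.2633  0.0176] [278. 188.]
cam [ 0.3212 -0.2558  0.5229]
[439.3798  72.9457] [436  56   8  36 129] [[ 0.3607 -0.0276  0.128 ]]
axis 164.32153162433968 0.04140739285524864 0.005296171683271719
[227.0889 176.2852] [223 161   9  32 270] [[ 0.4096 -0.3222  0.128 ]]
axis 162.85717158478892 0.04315666247896299 0.011446718023777502
[ 0.3992 -0.2767  0.3515] [3.141  0.0003 2.8443] [-0.0545  0.1768  0.6394  1.7605 -0.1119  1.2406  1.8873]
```

View pics/w2.png

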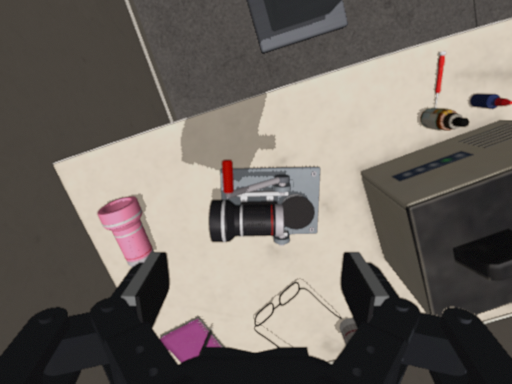

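The handle sits at (227,176) in the wrist picture, which is (0.409, -0.321), and its axis lines up with the tool. The barrel lies to its right with its foot beside the pad at (297,212). I descend with the claw half open.

Emit:
apply_moves(claw=[0.05, 0.05, 0.05, 0.05, 0.05, 0.05, 0.05, 0.05, 0.05, 0.05, 0.05, 0.05], xyz=[[-0.005, -0.01, 0.01], [-0.006, -0.015, 0.02], [-0.006, -0.0145, 0.03], [0, 0, 0.03], [0, 0, 0.03], [0, 0, 0.03], [0, 0, 0.03], [0, 0, 0.025], [0, 0, 0.02], [0, 0, 0.015], [0, 0, 0.0065], [0, 0, 0]], twist=[[0, 0, 0], [0, 0, 0], [0, 0, 0], [0, 0, 0], [0, 0, 0], [0, 0, 0], [0, 0, 0], [0, 0, 0], [0, 0, 0], [0, 0, 0], [0, 0, 0], [0, 0, 0]])

```text
clock: 5.8
position: [0.4037, -0.3197, 0.1046]
tool_rot: [3.141, -0.001, 2.844]
force: [-0.5, -0.0, 0.2]
grip_width: 0.0499
finger_force: 0.0
```

Emit:
apply_moves(claw=[0.012, 0.01, 0.008, 0.008, 0.008], xyz=[[0, 0, 0], [0, 0, 0], [0, 0, 0], [0, 0, 0], [0, 0, 0]], twist=[[0, 0, 0], [0, 0, 0], [0, 0, 0], [0, 0, 0], [0, 0, 0]], force=30)

```text
clock: 6.3
position: [0.4036, -0.3205, 0.105]
tool_rot: [-3.142, 0.0, 2.843]
force: [0.3, -0.5, -0.2]
grip_width: 0.0082
finger_force: 0.0
```

```bash
python3 - <<'E'
from h import *
f=bot.grab_frame('wrist'); g=bot.grab_frame('scene')
a=cv2.resize(f['img'],(600,450)); 
p=proj(g,[[0.404,-0.32,0.124]])[0].astype(int); print(p)
b=g['img'][max(0,p[1]-60):p[1]+60,p[0]-60:p[0]+60]; b=cv2.resize(b,(450,450),interpolation=cv2.INTER_CUBIC)
cv2.imwrite('pics/w3.png',cv2.resize(np.hstack([a[:, 100:500],b])[:,:,::-1],(800,424)))
for n,F in (('w',f),('s',g)):
    a=F['img'].astype(int); m=(a[:,:,0]>110)&(a[:,:,1]<60)&(a[:,:,2]<60)
    N,l,s,cc=cv2.connectedComponentsWithStats(m.astype(np.uint8))
    for i in range(1,N):
        if s[i,4]>20: print(n,cc[i],s[i], onplane(F,cc[i],0.126))
E
```

```text
[312 216]
w [254.59311424 254.45618153] [ 242  222   26   73 1278] [[ 0.40811628 -0.32185217  0.126     ]]
s [313.71428571 215.78571429] [309 213  12   6  28] [[ 0.40553595 -0.32418361  0.126     ]]
```

View pics/w3.png

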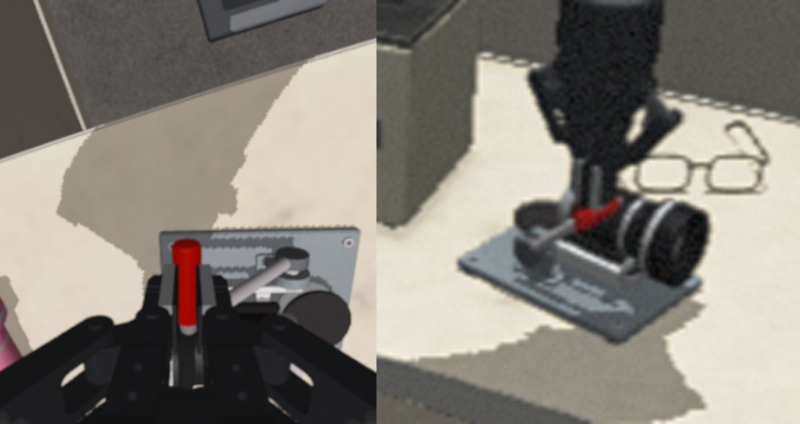

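```bash
python3 - <<'E'
from h import *
o=bot.observe(); print({k:np.round(v,4) for k,v in o.items()})
f=bot.grab_frame('wrist'); im=f['img'][190:384,150:400]; cv2.imwrite('pics/w4.png',cv2.resize(im[:,:,::-1],(773,600),interpolation=cv2.INTER_CUBIC))
t=o['position']; A=R.from_euler('xyz',o['tool_rot']).as_matrix()
for x,y,z in [(0,0,0),(.011,-.004,0),(.011,.004,0),(.011,.004,-.019),(-.011,.004,-.019)]: print((x,y,z),((proj(f,t+A@np.array([x,y,z]))[0]-[150,190])*3.093).round())
E
```

```text
{'clock': np.float64(6.4), 'qpos': array([ 0.1873,  0.541 ,  0.5042,  1.9935, -0.3951,  0.703 ,  2.2091]), 'qd': array([-0.0007, -0.0004, -0.0006,  0.0004,  0.0005,  0.0009, -0.0009]), 'joint_efforts': array([-3.72000e-02, -7.57631e+01,  1.23729e+01, -2.59343e+01,
        1.58000e-02,  4.30000e-03, -2.30000e-03]), 'position': array([ 0.4035, -0.3205,  0.1049]), 'tool_rot': array([3.1416e+00, 1.0000e-04, 2.8428e+00]), 'force': array([-0.2111, -0.1896, -0.0543]), 'moment': array([ 0.0268,  0.0139, -0.0095]), 'finger_force': np.float64(0.0), 'grip_width': np.float64(0.0079)}
(0, 0, 0) [323. 127.]
(0.011, -0.004, 0) [303.  76.]
(0.011, 0.004, 0) [344.  76.]
(0.011, 0.004, -0.019) [346. 116.]
(-0.011, 0.004, -0.019) [345. 224.]
```

View pics/w4.png

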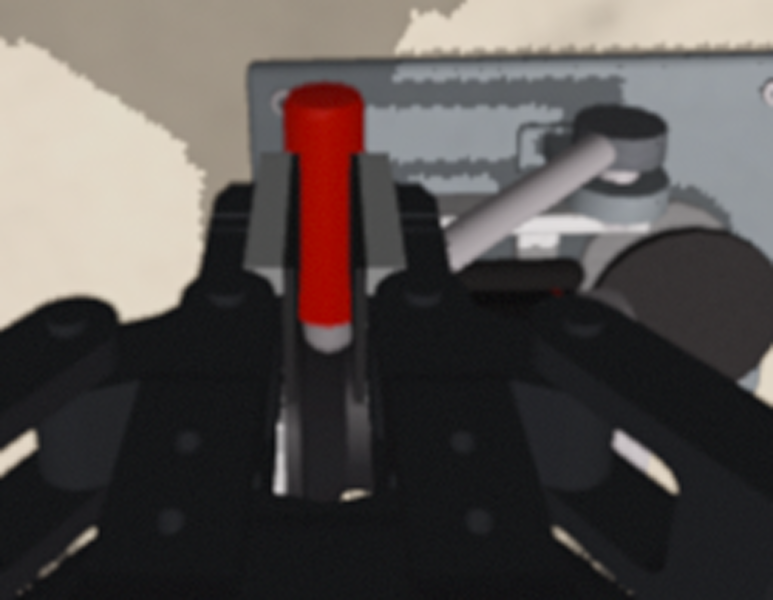

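The red bar is clearly between the pads, at crop (325,200), with slim gaps left on both sides. The reported opening is smaller than the true gap, so I close further.

Emit:
apply_moves(claw=[0.0, 0.0, 0.0, 0.0], xyz=[[0, 0, 0], [0, 0, 0], [0, 0, 0], [0, 0, 0]], twist=[[0, 0, 0], [0, 0, 0], [0, 0, 0], [0, 0, 0]], force=30)

```text
clock: 6.85
position: [0.4035, -0.3205, 0.1048]
tool_rot: [-3.142, -0.0, 2.843]
force: [-0.4, -0.8, 0.2]
grip_width: -0.0
finger_force: 0.0
```

```bash
python3 - <<'E'
from h import *
f=bot.grab_frame('wrist'); g=bot.grab_frame('scene'); o=bot.observe()
t=o['position']; A=R.from_euler('xyz',o['tool_rot']).as_matrix()
def mk(F,x0,y0,w,h,s):
    im=cv2.resize(F['img'][y0:y0+h,x0:x0+w],None,fx=s,fy=s,interpolation=cv2.INTER_CUBIC).copy()
    for z,c in ((0,(0,255,0)),(-.019,(255,255,0)),(-.04,(0,255,255))):
        p=(proj(F,t+A@np.array([0,0,z]))[0]-[x0,y0])*s; cv2.circle(im,tuple(int(v) for v in p),4,c,-1); print(z,p)
    return im
a=mk(f,190,200,130,184,3); b=mk(g,270,160,70,92,6)
print(f['vfov'],cam(f)[0][0,0])
cv2.imwrite('pics/w5.png',np.hstack([a,b])[:,:,::-1])
E
```

```text
0 [193.5600147   92.74084122]
-0.019 [193.45663917 135.83867726]
-0.04 [193.31394437 195.3300617 ]
0 [249.17469989 375.24300508]
-0.019 [252.67622844 338.99951955]
-0.04 [256.60895881 298.26706875]
64.74504020758889 302.86456559068426
```

View pics/w5.png

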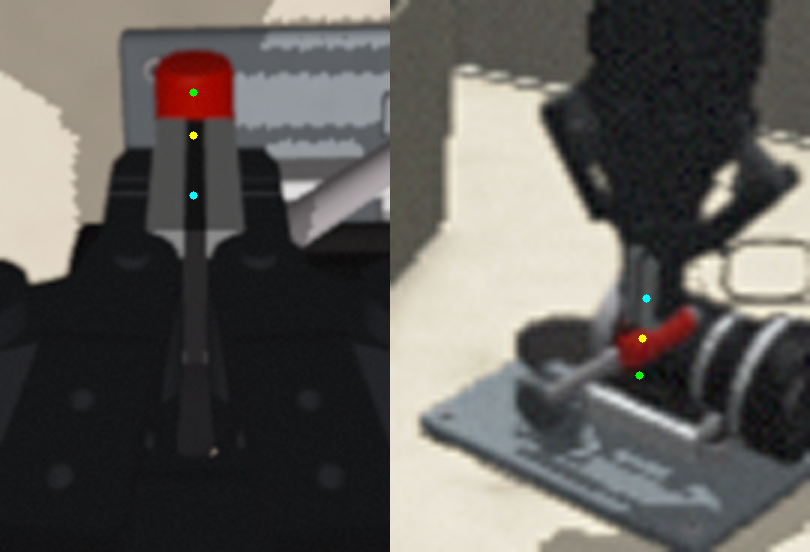

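Both views show the real fingertips ending above the red bar: wrist crop (193,118), scene crop (640,325). The fingers therefore end about 30 mm short of the reported TCP. I open, go about 28 mm lower, and pinch again while watching the force.

Emit:
apply_moves(claw=[0.05, 0.05, 0.05, 0.05, 0.05, 0.05, 0.05, 0.05, 0.05, 0.05], xyz=[[0, 0, 0], [0, 0, 0], [0, 0, 0], [0, 0, 0.004], [0, 0, 0.005], [0, 0, 0.005], [0, 0, 0.005], [0, 0, 0.005], [0, 0, 0.004], [0, 0, 0]], twist=[[0, 0, 0], [0, 0, 0], [0, 0, 0], [0, 0, 0], [0, 0, 0], [0, 0, 0], [0, 0, 0], [0, 0, 0], [0, 0, 0], [0, 0, 0]])

```text
clock: 7.95
position: [0.4032, -0.3204, 0.0762]
tool_rot: [3.141, -0.001, 2.843]
force: [0.7, -1.1, 0.7]
grip_width: 0.0499
finger_force: 0.0
```

Emit:
apply_moves(claw=[0.0, 0.0, 0.0, 0.0, 0.0], xyz=[[0, 0, 0], [0, 0, 0], [0, 0, 0], [0, 0, 0], [0, 0, 0]], twist=[[0, 0, 0], [0, 0, 0], [0, 0, 0], [0, 0, 0], [0, 0, 0]], force=30)

```text
clock: 8.45
position: [0.4037, -0.3205, 0.077]
tool_rot: [3.142, 0.0, 2.843]
force: [0.4, 1.4, 6.1]
grip_width: 0.0139
finger_force: 29.2
```

Emit:
apply_moves(claw=[0.04, 0.04, 0.04, 0.04, 0.04, 0.04, 0.04, 0.0, 0.0, 0.0, 0.0, 0.0], xyz=[[0, 0, 0], [0, 0, 0], [0, 0, 0.002], [0, 0, 0.003], [0, 0, 0.003], [0, 0, 0.002], [0, 0, 0], [0, 0, 0], [0, 0, 0], [0, 0, 0], [0, 0, 0], [0, 0, 0]], twist=[[0, 0, 0], [0, 0, 0], [0, 0, 0], [0, 0, 0], [0, 0, 0], [0, 0, 0], [0, 0, 0], [0, 0, 0], [0, 0, 0], [0, 0, 0], [0, 0, 0], [0, 0, 0]], force=35)

```text
clock: 9.65
position: [0.4036, -0.3205, 0.0669]
tool_rot: [-3.142, 0.0, 2.843]
force: [-0.2, 0.9, 3.2]
grip_width: 0.0142
finger_force: 34.0
```

Emit:
apply_moves(claw=[0, 0, 0, 0, 0, 0, 0, 0, 0, 0, 0, 0, 0, 0, 0, 0], xyz=[[0, 0.0019, -0.0016], [0, 0.0019, -0.0016], [0, 0.0019, -0.0016], [0, 0.0019, -0.0016], [0, 0.0019, -0.0016], [0, 0.0019, -0.0016], [0, 0.0019, -0.0016], [0, 0.0019, -0.0016], [0, 0.0022, -0.00125], [0, 0.0022, -0.00125], [0, 0.0022, -0.00125], [0, 0.0022, -0.00125], [0, 0.0022, -0.00125], [0, 0.0022, -0.00125], [0, 0.0022, -0.00125], [0, 0.0022, -0.00125]], twist=[[0, 0, 0], [0, 0, 0], [0, 0, 0], [0, 0, 0], [0, 0, 0], [0, 0, 0], [0, 0, 0], [0, 0, 0], [0, 0, 0], [0, 0, 0], [0, 0, 0], [0, 0, 0], [0, 0, 0], [0, 0, 0], [0, 0, 0], [0, 0, 0]])

```text
clock: 11.25
position: [0.412, -0.2916, 0.0905]
tool_rot: [-3.139, 0.001, 2.84]
force: [-12.1, -12.6, 15.2]
grip_width: 0.014
finger_force: 34.8
```

Emit:
apply_moves(claw=[0, 0, 0, 0, 0, 0, 0, 0, 0, 0, 0, 0, 0, 0, 0, 0], xyz=[[0.0003, 0.0016, -0.002], [0.0003, 0.002, -0.0016], [0, 0.0024, -0.001], [0, 0.0024, -0.001], [0, 0.0024, -0.001], [0, 0.0025, -0.001], [0.0002, 0.0025, -0.001], [0.0001, 0.0025, -0.0009], [0, 0.0024, -0.0008], [0, 0.0024, -0.0007], [0, 0.0025, -0.0006], [0, 0.0025, -0.0005], [0, 0.0025, -0.0005], [0, 0.0025, -0.0004], [0.0002, 0.0025, -0.0003], [0.0001, 0.0025, -0.0003]], twist=[[0, 0, 0], [0, 0, 0], [0, 0, 0], [0, 0, 0], [0, 0, 0], [0, 0, 0], [0, 0, 0], [0, 0, 0], [0, 0, 0], [0, 0, 0], [0, 0, 0], [0, 0, 0], [0, 0, 0], [0, 0, 0], [0, 0, 0], [0, 0, 0]])

```text
clock: 12.85
position: [0.4231, -0.2532, 0.1037]
tool_rot: [-3.141, 0.001, 2.842]
force: [-4.8, -5.6, 6.4]
grip_width: 0.014
finger_force: 35.4
```

Emit:
apply_moves(claw=[0, 0, 0, 0, 0, 0, 0, 0, 0, 0, 0, 0, 0, 0, 0, 0], xyz=[[0.0002, 0.0024, -0.0004], [0.0001, 0.0025, -0.0003], [0, 0.0025, -0.0002], [0, 0.0025, -0.0002], [0, 0.0025, -0.0001], [0.0001, 0.0025, 0], [0.0001, 0.0025, 0], [0, 0.0025, 0.0001], [0, 0.0025, 0.0001], [0, 0.0025, 0.0002], [0, 0.0025, 0.0003], [0.0001, 0.0025, 0.0003], [0.0001, 0.0025, 0.0004], [0, 0.0025, 0.0005], [0, 0.0025, 0.0005], [0, 0.002, 0.0005]], twist=[[0, 0, 0], [0, 0, 0], [0, 0, 0], [0, 0, 0], [0, 0, 0], [0, 0, 0], [0, 0, 0], [0, 0, 0], [0, 0, 0], [0, 0, 0], [0, 0, 0], [0, 0, 0], [0, 0, 0], [0, 0, 0], [0, 0, 0], [0, 0, 0]])

```text
clock: 14.45
position: [0.4343, -0.2143, 0.1015]
tool_rot: [-3.142, 0.0, 2.843]
force: [-0.0, -3.7, -1.9]
grip_width: 0.0137
finger_force: 34.9
```

Emit:
apply_moves(claw=[0, 0, 0, 0, 0, 0, 0, 0, 0, 0, 0, 0, 0, 0, 0, 0, 0, 0, 0, 0], xyz=[[0, 0.001, 0.0002], [0, 0.001, 0.0002], [0, 0.001, 0.0003], [0, 0.001, 0.0003], [0.0001, 0.001, 0.0003], [0, 0.001, 0.0003], [0, 0.001, 0.0003], [0, 0.001, 0.0003], [0, 0.001, 0.0003], [0.0001, 0.001, 0.0003], [0, 0.001, 0.0003], [0, 0.001, 0.0003], [0, 0.001, 0.0003], [0, 0.001, 0.0003], [0.0001, 0.001, 0.0003], [0, 0.001, 0.0004], [0, 0.001, 0.0004], [0, 0.001, 0.0004], [0, 0.0009, 0.0004], [0, 0.0009, 0.0004]], twist=[[0, 0, 0], [0, 0, 0], [0, 0, 0], [0, 0, 0], [0, 0, 0], [0, 0, 0], [0, 0, 0], [0, 0, 0], [0, 0, 0], [0, 0, 0], [0, 0, 0], [0, 0, 0], [0, 0, 0], [0, 0, 0], [0, 0, 0], [0, 0, 0], [0, 0, 0], [0, 0, 0], [0, 0, 0], [0, 0, 0]])

```text
clock: 16.45
position: [0.4396, -0.1956, 0.0951]
tool_rot: [-3.141, -0.0, 2.843]
force: [-1.5, -1.4, 4.7]
grip_width: 0.0138
finger_force: 35.0
```

Emit:
apply_moves(claw=[0, 0, 0, 0, 0, 0, 0, 0, 0, 0, 0, 0, 0, 0, 0, 0, 0, 0, 0, 0], xyz=[[0, 0.0009, 0.0004], [0, 0.0009, 0.0004], [0, 0.0009, 0.0004], [0, 0.0009, 0.0004], [0.0001, 0.0009, 0.0004], [0, 0.0009, 0.0004], [0, 0.0009, 0.0004], [0, 0.0009, 0.0005], [0, 0.0009, 0.0005], [0.0001, 0.0009, 0.0005], [0, 0.0009, 0.0005], [0, 0.0009, 0.0005], [0, 0.0009, 0.0005], [0, 0.0009, 0.0005], [0.0001, 0.0009, 0.0005], [0, 0.0009, 0.0005], [0, 0.0009, 0.0006], [0, 0.0008, 0.0006], [0, 0.0008, 0.0006], [0, 0.0008, 0.0006]], twist=[[0, 0, 0], [0, 0, 0], [0, 0, 0], [0, 0, 0], [0, 0, 0], [0, 0, 0], [0, 0, 0], [0, 0, 0], [0, 0, 0], [0, 0, 0], [0, 0, 0], [0, 0, 0], [0, 0, 0], [0, 0, 0], [0, 0, 0], [0, 0, 0], [0, 0, 0], [0, 0, 0], [0, 0, 0], [0, 0, 0]])

```text
clock: 18.45
position: [0.4446, -0.1784, 0.0854]
tool_rot: [-3.142, -0.0, 2.843]
force: [-2.6, -2.7, 2.9]
grip_width: 0.0142
finger_force: 34.7
```

```bash
cat > look.py <<'E'
from h import *
import sys
g=bot.grab_frame('scene'); f=bot.grab_frame('top')
for c,F in (('scene',g),('top',f)):
    for q in ['barrel','barrel_front']:
        for r in bot.find_in(c,q)[:2]: print(c,q,round(r['score'],2),np.round(r['position'],3))
b=cv2.resize(g['img'][150:270,255:375],(400,400),interpolation=cv2.INTER_CUBIC)
a=cv2.resize(f['img'][140:220,280:360],(400,400),interpolation=cv2.INTER_CUBIC)
cv2.imwrite('pics/'+sys.argv[1],np.hstack([b,a])[:,:,::-1])
E
python3 look.py l1.png
```

```text
scene barrel 0.94 [ 0.437 -0.542  0.043]
scene barrel 0.84 [ 0.504 -0.251  0.138]
scene barrel_front 0.76 [ 0.502 -0.249  0.134]
scene barrel_front 0.62 [ 0.438 -0.541  0.042]
top barrel 0.96 [ 0.466 -0.533  0.056]
top barrel_front 0.74 [ 0.466 -0.533  0.056]
top barrel_front 0.51 [ 0.54  -0.258  0.156]
```

View pics/l1.png

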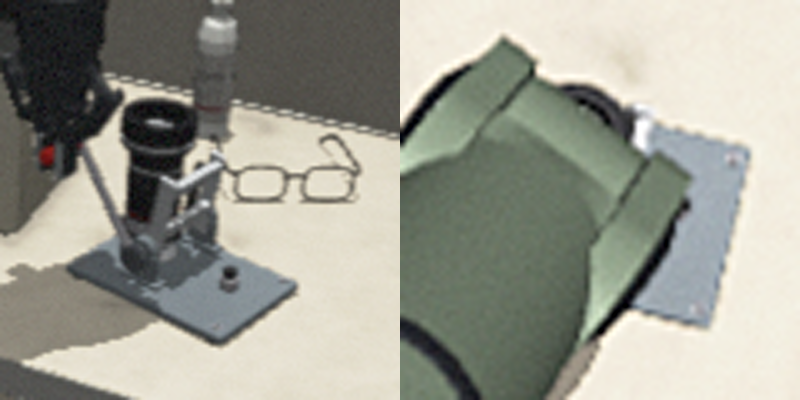

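The scene half shows the barrel standing upright on the pad at (160,170), with a gap between it and the raised bed. Next I swing the bed back down.

Emit:
apply_moves(claw=[0, 0, 0, 0, 0, 0, 0, 0, 0, 0, 0, 0, 0, 0, 0, 0, 0, 0], xyz=[[0, -0.0015, -0.001], [0, -0.002, -0.0013], [0, -0.0023, -0.0013], [-0.0001, -0.0023, -0.0012], [-0.0001, -0.0024, -0.0012], [-0.0001, -0.0024, -0.0012], [0, -0.0024, -0.0011], [0, -0.0025, -0.0011], [-0.0001, -0.0039, -0.0014], [-0.0001, -0.0039, -0.0013], [0, -0.0039, -0.0012], [0, -0.0039, -0.0012], [-0.0001, -0.0038, -0.0011], [-0.0001, -0.004, -0.0008], [-0.0001, -0.004, -0.0007], [0, -0.004, -0.0006], [0, -0.004, -0.0004], [-0.0001, -0.004, -0.0003]], twist=[[0, 0, 0], [0, 0, 0], [0, 0, 0], [0, 0, 0], [0, 0, 0], [0, 0, 0], [0, 0, 0], [0, 0, 0], [0, 0, 0], [0, 0, 0], [0, 0, 0], [0, 0, 0], [0, 0, 0], [0, 0, 0], [0, 0, 0], [0, 0, 0], [0, 0, 0], [0, 0, 0]])

```text
clock: 20.55
position: [0.4288, -0.2338, 0.1039]
tool_rot: [-3.141, 0.0, 2.843]
force: [2.4, 3.1, -1.1]
grip_width: 0.0135
finger_force: 36.6
```

Emit:
apply_moves(claw=[0, 0, 0, 0, 0, 0, 0, 0, 0, 0, 0, 0, 0, 0, 0, 0, 0, 0, 0, 0], xyz=[[-0.0001, -0.004, 0], [0, -0.004, 0.0001], [-0.0001, -0.004, 0.0002], [0, -0.004, 0.0003], [0, -0.004, 0.0004], [-0.0001, -0.0039, 0.0006], [-0.0001, -0.0039, 0.0007], [-0.0001, -0.0039, 0.0008], [0, -0.0039, 0.001], [0, -0.0039, 0.0011], [-0.0001, -0.0038, 0.0013], [-0.0001, -0.0038, 0.0014], [-0.0001, -0.0037, 0.0015], [0, -0.0037, 0.0016], [0, -0.0036, 0.0018], [-0.0001, -0.0035, 0.0019], [-0.0001, -0.0035, 0.002], [-0.0001, -0.0034, 0.0021], [0, -0.0033, 0.0022], [0, -0.0033, 0.0023]], twist=[[0, 0, 0], [0, 0, 0], [0, 0, 0], [0, 0, 0], [0, 0, 0], [0, 0, 0], [0, 0, 0], [0, 0, 0], [0, 0, 0], [0, 0, 0], [0, 0, 0], [0, 0, 0], [0, 0, 0], [0, 0, 0], [0, 0, 0], [0, 0, 0], [0, 0, 0], [0, 0, 0], [0, 0, 0], [0, 0, 0]])

```text
clock: 22.55
position: [0.4076, -0.3058, 0.0804]
tool_rot: [3.142, 0.0, 2.843]
force: [6.4, 1.1, 2.3]
grip_width: 0.0141
finger_force: 39.2
```

Emit:
apply_moves(claw=[0, 0, 0, 0, 0, 0, 0, 0, 0], xyz=[[0, -0.0031, 0.0023], [0, -0.003, 0.0024], [0, -0.0029, 0.0025], [0, -0.0026, 0.0025], [0, -0.0024, 0.0024], [0, -0.0018, 0.0018], [0, -0.0016, 0.0016], [0, -0.0014, 0.0014], [0, 0, 0]], twist=[[0, 0, 0], [0, 0, 0], [0, 0, 0], [0, 0, 0], [0, 0, 0], [0, 0, 0], [0, 0, 0], [0, 0, 0], [0, 0, 0]])

```text
clock: 23.45
position: [0.4035, -0.3207, 0.0647]
tool_rot: [3.136, 0.0, 2.845]
force: [5.1, 27.1, 44.0]
grip_width: 0.0138
finger_force: 44.8
```

Emit:
apply_moves(claw=[0, 0, 0.05, 0.05, 0.05, 0.05, 0.05, 0.05, 0.05, 0.05, 0.05, 0.05, 0.085, 0.085, 0.085, 0.085], xyz=[[0, 0.0012, -0.0012], [0, 0.0012, -0.0012], [0, 0, 0], [0, 0, 0], [0, 0, 0], [0, 0, 0], [0, 0, -0.01], [0, 0, -0.02], [0, 0, -0.03], [0, 0, -0.035], [0, 0, -0.04], [0, 0, -0.04], [0, 0, -0.04], [0, 0, -0.04], [0, 0, -0.03], [0, 0, -0.01]], twist=[[0, 0, 0], [0, 0, 0], [0, 0, 0], [0, 0, 0], [0, 0, 0], [0, 0, 0], [0, 0, 0], [0, 0, 0], [0, 0, 0], [0, 0, 0], [0, 0, 0], [0, 0, 0], [0, 0, 0], [0, 0, 0], [0, 0, 0], [0, 0, 0]])

```text
clock: 25.05
position: [0.4028, -0.322, 0.3645]
tool_rot: [-3.141, 0.004, 2.842]
force: [-0.4, -0.5, -0.9]
grip_width: 0.0848
finger_force: 0.0
```

```bash
python3 - <<'E'
from h import *
np.set_printoptions(precision=4,suppress=True)
o=bot.observe(); print(o['position'],o['tool_rot'],o['grip_width'],o['qpos'])
f=bot.grab_frame('wrist'); save(f,'w6.png'); g=bot.grab_frame('top'); save(g,'t6.png')
for c,F in (('wrist',f),('top',g)):
    for q in ['barrel_front','lever_grip']:
        for r in bot.find_in(c,q)[:2]: print(c,q,round(r['score'],2),np.round(r['position'],4),proj(F,r['position'])[0])
    V=np.array(F['view']); C=-V[:3,:3].T@V[:3,3]; 
    p=proj(F,[0.52,-0.247,0.157])[0]; q=[proj(F,np.array([0.52,-0.247,0.157])+0.035*np.array(d))[0] for d in ((1,0,0),(0,1,0))]
    print(c,C,'pred',p,[np.linalg.norm(x-p) for x in q])
p=proj(f,[0.52,-0.247,0.157])[0].astype(int); q=proj(g,[0.52,-0.247,0.157])[0].astype(int)
a=cv2.resize(f['img'][max(p[1]-50,0):p[1]+50,p[0]-50:p[0]+50],(400,400),interpolation=cv2.INTER_CUBIC)
b=cv2.resize(g['img'][q[1]-25:q[1]+25,q[0]-25:q[0]+25],(400,400),interpolation=cv2.INTER_CUBIC)
cv2.imwrite('pics/w6c.png',np.hstack([a,b])[:,:,::-1]); print(p,q)
E
```

```text
[ 0.4028 -0.322   0.3645] [-3.1412  0.004   2.842 ] 0.08482694670892468 [ 0.019   0.237   0.6794  1.6735 -0.1557  1.2818  2.    ]
wrist barrel_front 0.71 [ 0.5233 -0.2438  0.1438] [332.6568 223.0829]
wrist barrel_front 0.6 [ 0.4606 -0.5332  0.0533] [148.0446 215.1477]
wrist lever_grip 0.73 [ 0.4803 -0.3048  0.0543] [278.3461 188.6129]
wrist [ 0.3256 -0.2979  0.5359] pred [332.1966 225.5039] [np.float64(22.352783825007624), np.float64(25.931787951932634)]
top barrel_front 0.82 [ 0.5227 -0.2411  0.1406] [313.1689 168.908 ]
top lever_grip 0.91 [ 0.4804 -0.3148  0.0503] [332.6418 185.9196]
top lever_grip 0.73 [0.4356 0.0148 0.0607] [231.6953 201.7596]
top [ 0.3215 -0.0779  1.3055] pred [315.8972 168.7968] [np.float64(11.442848322376115), np.float64(11.656774925717405)]
[332 225] [315 168]
```

View pics/w6c.png

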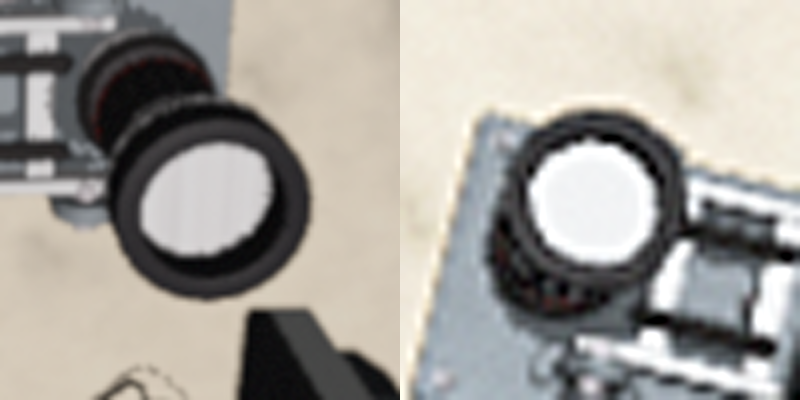

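```bash
python3 - <<'E'
from h import *
np.set_printoptions(precision=4,suppress=True)
f=bot.grab_frame('wrist'); g=bot.grab_frame('top')
print('barrel front w',onplane(f,(334.5,225.2),0.157),'t',onplane(g,(315.1,167.5),0.157))
o=bot.observe(); t=o['position']; A=R.from_euler('xyz',o['tool_rot']).as_matrix()
for w in (0,.004,.0425):
  for z in (0,-.013,-.02,-.03,-.04,-.05): print(w,z,proj(f,t+A@np.array([.011,w,z]))[0],proj(f,t+A@np.array([.011,-w,z]))[0])
im=f['img'][225:300,:]; cv2.imwrite('pics/tips.png',cv2.resize(im[:,110:400][:,:,::-1],None,fx=2.7,fy=2.7,interpolation=cv2.INTER_CUBIC))
g0=cv2.cvtColor(f['img'],cv2.COLOR_RGB2GRAY)
for r in range(240,300,4): 
    d=np.where(g0[r]<70)[0]; l=d[(d>100)&(d<250)]; q=d[(d>270)&(d<430)]
    print(r,l.min() if len(l) else None,l.max() if len(l) else None,q.min() if len(q) else None,q.max() if len(q) else None)
E
```

```text
barrel front w [[ 0.5163 -0.243   0.157 ]] t [[ 0.524  -0.2448  0.157 ]]
0 0 [254.3661 214.8771] [254.3661 214.8771]
0 -0.013 [254.3351 223.4544] [254.3351 223.4544]
0 -0.02 [254.3165 228.5995] [254.3165 228.5995]
0 -0.03 [254.2871 236.7034] [254.2871 236.7034]
0 -0.04 [254.2541 245.8458] [254.2541 245.8458]
0 -0.05 [254.2165 256.2366] [254.2165 256.2366]
0.004 0 [260.9281 214.8824] [247.8043 214.8707]
0.004 -0.013 [261.3658 223.4599] [247.3045 223.4473]
0.004 -0.02 [261.6281 228.605 ] [247.005  228.5918]
0.004 -0.03 [262.0409 236.709 ] [246.5335 236.6948]
0.004 -0.04 [262.5062 245.8514] [246.0022 245.836 ]
0.004 -0.05 [263.0343 256.2422] [245.399  256.2254]
0.0425 0 [323.8966 214.8813] [184.8508 214.7583]
0.0425 -0.013 [328.8016 223.4273] [179.8864 223.2937]
0.0425 -0.02 [331.7383 228.5497] [176.9142 228.4095]
0.0425 -0.03 [336.3553 236.6114] [172.2416 236.4607]
0.0425 -0.04 [341.5507 245.696 ] [166.9838 245.533 ]
0.0425 -0.05 [347.4378 256.0068] [161.0262 255.8294]
240 101 113 313 418
244 101 115 316 352
248 101 117 320 419
252 101 119 332 428
256 101 165 344 352
260 101 166 343 415
264 101 166 343 372
268 101 167 342 377
272 101 167 342 380
276 101 168 342 383
280 101 168 341 386
284 101 168 341 389
288 101 168 342 392
292 101 166 343 394
296 101 165 344 397
```

View pics/tips.png

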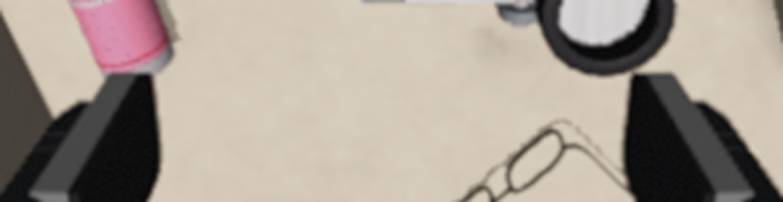

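The crops show the barrel's open front at wrist (334,225) and top (315,168), with the barrel standing free and the bed down. The open fingertips sit about 40 mm behind the reported TCP, so about 28 mm when shut. Next is the lens.

Emit:
apply_moves(claw=[0.085, 0.085, 0.085, 0.085, 0.085, 0.085, 0.085, 0.085, 0.085, 0.085, 0.085, 0.085, 0.085, 0.085, 0.085, 0.085, 0.085, 0.085, 0.085, 0.085], xyz=[[0.004, 0.015, 0], [0.007, 0.03, 0], [0.0075, 0.039, 0], [0.0075, 0.039, 0], [0.0075, 0.039, 0], [0.0075, 0.039, 0], [0.0075, 0.039, 0], [0.0075, 0.039, 0], [0.0075, 0.039, 0], [0.0075, 0.039, 0], [0.0075, 0.039, 0], [0.0075, 0.039, 0], [0.0075, 0.039, 0], [0.0075, 0.039, 0], [0, 0.025, 0.01], [0, 0.025, 0.02], [0, 0.025, 0.025], [0, 0.015, 0.025], [0, 0.007, 0.02], [0, 0, 0.015]], twist=[[0, 0, 0], [0, 0, 0], [0, 0, 0], [0, 0, 0], [0, 0, 0], [0, 0, 0], [0, 0, 0], [0, 0, 0], [0, 0, 0], [0, 0, 0], [0, 0, 0], [0, 0, 0], [0, 0, 0], [0, 0, 0], [0, 0, 0], [0, 0, 0], [0, 0, 0], [0, 0, 0], [0, 0, 0], [0, 0, 0]])

```text
clock: 27.45
position: [0.4853, 0.2921, 0.2437]
tool_rot: [-3.14, -0.002, 2.844]
force: [0.3, 0.2, 0.2]
grip_width: 0.0849
finger_force: 0.0
```

```bash
cat > lens.py <<'E'
from h import *
np.set_printoptions(precision=4,suppress=True)
f=bot.grab_frame('wrist'); save(f,'w7.png')
o=bot.observe(); print(o['position'],o['tool_rot'],o['qpos'])
for r in bot.find_in('wrist','lens')[:3]: print(round(r['score'],2),np.round(r['position'],4))
g=cv2.cvtColor(f['img'],cv2.COLOR_RGB2GRAY)
# rectify to a metric top view of plane z=.052, 0.5 mm per px, around the guess
G=np.array([0.526,0.298]); n=320; xs=G[0]+(np.arange(n)-n/2)*.0005; ys=G[1]+(np.arange(n)-n/2)*.0005
X,Y=np.meshgrid(xs,ys); uv=proj(f,np.c_[X.ravel(),Y.ravel(),np.full(X.size,.052)]).astype(np.float32).reshape(n,n,2)
m=cv2.remap(g,uv[...,0],uv[...,1],cv2.INTER_CUBIC); m=cv2.GaussianBlur(m,(5,5),1.2)
c=cv2.HoughCircles(m,cv2.HOUGH_GRADIENT,1,10,param1=50,param2=12,minRadius=60,maxRadius=69)
if c is not None:
    for x,y,r in c[0][:4]: print(xs[int(x)],ys[int(y)],r*.5)
E
python3 lens.py
```

```text
[0.4846 0.2911 0.2419] [-3.1374 -0.0028  2.8433] [-0.7888  0.3925  0.1945  1.7168 -0.0851  1.0456  0.7069]
0.8 [0.5402 0.2942 0.0498]
0.525 0.299 30.9
0.531 0.304 32.0
0.5195000000000001 0.299 30.35
```

```bash
cat > ring.py <<'E'
from h import *
np.set_printoptions(precision=4,suppress=True)
th=np.linspace(0,2*np.pi,180,endpoint=False)
def ring(F,G,z,rs,span=.016,step=.001):
    g=cv2.cvtColor(F['img'],cv2.COLOR_RGB2GRAY).astype(np.float32)
    h=np.abs(g-cv2.medianBlur(g.astype(np.uint8),9).astype(np.float32)); h=cv2.GaussianBlur(np.minimum(h,40),(3,3),.8)
    best=[]
    for r in rs:
        for dx in np.arange(-span,span+1e-9,step):
            for dy in np.arange(-span,span+1e-9,step):
                P=np.c_[G[0]+dx+r*np.cos(th),G[1]+dy+r*np.sin(th),np.full(180,z)]
                uv=proj(F,P).astype(np.float32)
                best.append((cv2.remap(h,uv[:,0],uv[:,1],cv2.INTER_LINEAR).mean(),G[0]+dx,G[1]+dy,r))
    return sorted(best)[::-1]
if __name__=='__main__':
    for c in ('wrist','top'):
        F=bot.grab_frame(c)
        for z in (.052,.043):
            b=ring(F,(0.528,0.298),z,(.030,.0315,.0325)); print(c,z,*[np.round(x,4) for x in b[:4]])
E
python3 ring.py
```

```text
wrist 0.052 [21.0323  0.526   0.299   0.0325] [20.8521  0.525   0.299   0.0325] [19.5128  0.526   0.298   0.0325] [19.1092  0.525   0.298   0.0325]
wrist 0.043 [19.7702  0.528   0.298   0.0325] [19.7393  0.528   0.299   0.0325] [19.3608  0.529   0.298   0.0325] [19.1629  0.529   0.299   0.0325]
top 0.052 [17.66   0.528  0.298  0.03 ] [17.6369  0.526   0.299   0.0315] [17.6008  0.527   0.298   0.03  ] [17.55    0.527   0.299   0.0315]
top 0.043 [17.6757  0.528   0.302   0.0315] [17.6238  0.529   0.3     0.03  ] [17.6222  0.53    0.3     0.03  ] [17.595   0.528   0.301   0.0315]
```

Emit:
apply_moves(claw=[0.0854, 0.0854, 0.0854, 0.0854, 0.0854, 0.0854, 0.0854, 0.0854, 0.0854, 0.0854, 0.0854, 0.0854], xyz=[[-0.008, 0.004, 0.015], [-0.01, 0.005, 0.025], [-0.01, 0.005, 0.03], [-0.0093, 0.0057, 0.03], [0, 0, 0.03], [0, 0, 0.027], [0, 0, 0.022], [0, 0, 0.018], [0, 0, 0.013], [0, 0, 0.008], [0, 0, 0.004], [0, 0, 0]], twist=[[0, 0, 0], [0, 0, 0], [0, 0, 0], [0, 0, 0], [0, 0, 0], [0, 0, 0], [0, 0, 0], [0, 0, 0], [0, 0, 0], [0, 0, 0], [0, 0, 0], [0, 0, 0]])

```text
clock: 28.85
position: [0.5274, 0.2993, 0.0241]
tool_rot: [3.142, 0.0, 2.843]
force: [-0.6, 0.3, 0.4]
grip_width: 0.0851
finger_force: 0.0
```

```bash
python3 - <<'E'
from h import *
from ring import ring
np.set_printoptions(precision=4,suppress=True)
F=bot.grab_frame('wrist'); o=bot.observe(); print(o['position'],o['tool_rot'],o['force'])
b=ring(F,(0.526,0.299),.052,(.0325,),.008); print(*[np.round(x,4) for x in b[:4]])
A=R.from_euler('xyz',o['tool_rot']).as_matrix(); g=cv2.cvtColor(F['img'],cv2.COLOR_RGB2GRAY)
save(F,'w8.png')
for r in range(225,300,5): print(r,''.join('%4d'%v for v in g[r,140:370:8]))
E
```

```text
[0.5276 0.2994 0.0246] [3.1411 0.0004 2.8426] [-0.8525 -0.3661 -0.2782]
[23.0447  0.525   0.299   0.0325] [22.2865  0.526   0.299   0.0325] [20.8667  0.525   0.3     0.0325] [20.4135  0.526   0.3     0.0325]
225   65  64  64  63  64  63  64  80  64  64  63  64  64  64  64  64  64  64  64  64  63 121  64  64  65  70  65  64  65
230   64  64  64  65  64  63  65 131  64  64  65  64  64  65  64  64  64  64  64  64  64  64  64  64  64  64  64  64  65
235   64  65  64  64  64  64  65  86  64  64  64  64  64  64  64  64  64  65  65  64  64  64  63  63  64  64  64  64  64
240   65  64  63  64  64  63  65  79  64  64  64  65  64  65  63  65  64  64  64  63  63  64  63  64  64  64  64  64  64
245   63  64  64  65  64  65  65  80  64  64  64  64  65  65  63  64  64  64  64  63  64  64  64  64  64  64  63  63  63
250   63  64  64  64  64  63  64  83  64  64  64  64  64  64  63  64  65  65  64  64  63  67  63  64  63  64  65  63  64
255   64  76  79  16  64  64  64  90  64  65  64  64  65  64  64  65  64  64  64  64  64  83  64  64  64  65  18  80  64
260   64  79  33  15  65  64  64 126  63  64 
[... 222 characters left out ...]
 63  63  63  89  63  64  64  65  63  64  64  63  65  64  64  89 119 105 105 106 102  15  18  79
275   80  20  16  16  64  63  64  64 108  83  64  64  63  64  64  64  64  64  63  63  93 106 106 106 106  89  16  17  74
280   79  14  16  17  64  64  64  64  74  92  69  65  65  63  65  64  63  64  63  95 143 106 105 106 106  76  17  17  18
285   58  17  16  18  64  64  64  64  64 133  93  74  64  64  64  64  64  65  97  96 105 106 106 105 106  80  16  17  19
290   18  15  16  15  64  64  64  64  64  64 124  95  97  78  69  77  94  97  98 105 106 106 106 105 106 102  18  17  19
295   18  16  17  15  64  64  64  64  64  63  63 131  95  97  97  98  98 123 105 105 106 105 106 105 105 106  16  18  18
```

Emit:
apply_moves(claw=[0.0854, 0.0854, 0.0854, 0.0854, 0.0854, 0.0854, 0.0854], xyz=[[0.001, 0, 0.002], [0.001, 0, 0.003], [0, 0, 0.003], [0, 0, 0.003], [0, 0, 0.002], [0, 0, 0.002], [0, 0, 0]], twist=[[0, 0, 0], [0, 0, 0], [0, 0, 0], [0, 0, 0], [0, 0, 0], [0, 0, 0], [0, 0, 0]])

```text
clock: 29.6
position: [0.5253, 0.2998, 0.0088]
tool_rot: [-3.141, -0.0, 2.843]
force: [0.3, -0.2, 0.3]
grip_width: 0.0856
finger_force: 0.0
```

Emit:
apply_moves(claw=[0.0854, 0.0854, 0.0854, 0.0854], xyz=[[0, 0, 0.001], [0, 0, 0.001], [0, 0, 0.001], [0, 0, 0]], twist=[[0, 0, 0], [0, 0, 0], [0, 0, 0], [0, 0, 0]])

```text
clock: 30.0
position: [0.5253, 0.2999, 0.006]
tool_rot: [-3.141, -0.0, 2.843]
force: [0.0, -0.9, -0.6]
grip_width: 0.0855
finger_force: 0.0
```

Emit:
apply_moves(claw=[0.0854, 0.0854, 0.0854, 0.0854], xyz=[[0, 0, 0.001], [0, 0, 0.001], [0, 0, 0.001], [0, 0, 0]], twist=[[0, 0, 0], [0, 0, 0], [0, 0, 0], [0, 0, 0]])

```text
clock: 30.4
position: [0.5253, 0.2998, 0.0029]
tool_rot: [-3.141, -0.0, 2.843]
force: [-0.3, 0.8, -0.2]
grip_width: 0.0853
finger_force: 0.0
```

Emit:
apply_moves(claw=[0.0854, 0.0854, 0.0854, 0.0854], xyz=[[0, 0, 0.001], [0, 0, 0.001], [0, 0, 0.001], [0, 0, 0]], twist=[[0, 0, 0], [0, 0, 0], [0, 0, 0], [0, 0, 0]])

```text
clock: 30.8
position: [0.5254, 0.2999, 0.0003]
tool_rot: [-3.142, -0.0, 2.843]
force: [-2.3, -1.6, 6.9]
grip_width: 0.0855
finger_force: 3.1
```

Emit:
apply_moves(claw=[0.0854, 0.0854, 0.0854, 0.0854], xyz=[[0, 0, 0.001], [0, 0, 0.001], [0, 0, 0.001], [0, 0, 0]], twist=[[0, 0, 0], [0, 0, 0], [0, 0, 0], [0, 0, 0]])

```text
clock: 31.2
position: [0.5255, 0.3, 0.0]
tool_rot: [3.141, 0.0, 2.843]
force: [-18.0, -9.2, 60.7]
grip_width: 0.0855
finger_force: 30.5
```

Emit:
apply_moves(claw=[0.0854, 0.0854, 0.0854, 0.0854, 0.0854], xyz=[[0, 0, -0.003], [0, 0, -0.003], [0, 0, -0.004], [0, 0, -0.003], [0, 0, 0]], twist=[[0, 0, 0], [0, 0, 0], [0, 0, 0], [0, 0, 0], [0, 0, 0]])

```text
clock: 31.7
position: [0.5256, 0.3, 0.0104]
tool_rot: [3.141, 0.0, 2.843]
force: [0.0, -0.5, 0.2]
grip_width: 0.0856
finger_force: 0.0
```

```bash
python3 - <<'E'
from h import *
from ring import ring
np.set_printoptions(precision=4,suppress=True)
F=bot.grab_frame('wrist'); o=bot.observe(); print(o['position'],o['tool_rot'],o['force'])
b=ring(F,(0.526,0.299),.052,(.0325,),.008); print(*[np.round(x,4) for x in b[:4]])
E
```

```text
[0.5255 0.2999 0.0102] [3.1415 0.0001 2.8427] [-0.4178 -0.6105 -0.1651]
[22.5083  0.525   0.299   0.0325] [21.3369  0.526   0.299   0.0325] [20.9316  0.525   0.3     0.0325] [19.9109  0.526   0.3     0.0325]
```

Everything is still in place. I close gently on the lens.

Emit:
apply_moves(claw=[0.078, 0.072, 0.068, 0.065, 0.063, 0.061, 0.06, 0.06, 0.06], xyz=[[0, 0, 0], [0, 0, 0], [0, 0, 0], [0, 0, 0], [0, 0, 0], [0, 0, 0], [0, 0, 0], [0, 0, 0], [0, 0, 0]], twist=[[0, 0, 0], [0, 0, 0], [0, 0, 0], [0, 0, 0], [0, 0, 0], [0, 0, 0], [0, 0, 0], [0, 0, 0], [0, 0, 0]], force=22)

```text
clock: 32.65
position: [0.5253, 0.2997, 0.0105]
tool_rot: [-3.141, -0.0, 2.843]
force: [-2.4, -2.7, 7.8]
grip_width: 0.0619
finger_force: 22.0
```

Emit:
apply_moves(claw=[0.068, 0.07, 0.07, 0.07, 0.068, 0.065, 0.062, 0.06, 0.058, 0.058, 0.058], xyz=[[0, 0, 0], [0, 0, 0], [0, 0, -0.001], [0, 0, -0.0015], [0, 0, 0], [0, 0, 0], [0, 0, 0], [0, 0, 0], [0, 0, 0], [0, 0, 0], [0, 0, 0]], twist=[[0, 0, 0], [0, 0, 0], [0, 0, 0], [0, 0, 0], [0, 0, 0], [0, 0, 0], [0, 0, 0], [0, 0, 0], [0, 0, 0], [0, 0, 0], [0, 0, 0]], force=22)

```text
clock: 33.75
position: [0.5254, 0.2999, 0.013]
tool_rot: [3.141, 0.0, 2.843]
force: [-2.5, -1.8, 9.8]
grip_width: 0.062
finger_force: 21.6
```

Emit:
apply_moves(claw=[0.056, 0.056, 0.056, 0.056, 0.056, 0.056], xyz=[[0, 0, -0.002], [0, 0, -0.004], [0, 0, -0.006], [0, 0, -0.01], [0, 0, -0.008], [0, 0, 0]], twist=[[0, 0, 0], [0, 0, 0], [0, 0, 0], [0, 0, 0], [0, 0, 0], [0, 0, 0]], force=25)

```text
clock: 34.35
position: [0.5261, 0.3003, 0.0441]
tool_rot: [3.14, 0.001, 2.843]
force: [0.2, 0.3, 0.1]
grip_width: 0.0617
finger_force: 27.3
```

```bash
cat > held.py <<'E'
from h import *
from ring import ring
np.set_printoptions(precision=4,suppress=True)
F=bot.grab_frame('wrist'); save(F,'w9.png'); o=bot.observe(); p=o['position']; print(p,o['tool_rot'],o['force'],o['grip_width'],o['finger_force'])
for d in (.036,.038,.040,.042,.044,.046,.048):
    b=ring(F,p[:2],p[2]+d,(.031,.032,.0325,.033),.006); print(d,*[np.round(x,4) for x in b[:2]])
for r in bot.find_in('wrist','lens')[:2]: print(round(r['score'],2),np.round(r['position'],4))
E
python3 held.py
```

```text
[0.5257 0.3002 0.0434] [3.1406 0.0008 2.8427] [-0.1785  0.1427 -0.9724] 0.0615716746421488 27.265691463835537
0.036 [18.461   0.5277  0.2992  0.033 ] [18.1     0.5277  0.3002  0.033 ]
0.038 [21.054   0.5267  0.3002  0.0325] [18.7417  0.5267  0.3002  0.032 ]
0.04 [21.671   0.5257  0.3002  0.032 ] [17.0446  0.5257  0.3012  0.032 ]
0.042 [16.9573  0.5247  0.3002  0.032 ] [16.22    0.5247  0.3012  0.031 ]
0.044 [21.1998  0.5237  0.3012  0.031 ] [16.0227  0.5227  0.3012  0.031 ]
0.046 [18.3491  0.5227  0.3012  0.031 ] [15.4255  0.5227  0.3022  0.031 ]
0.048 [13.4947  0.5217  0.3012  0.031 ] [11.4739  0.5217  0.3022  0.031 ]
0.74 [0.5461 0.2945 0.079 ]
```

```bash
cat > rim.py <<'E'
from h import *
import sys
np.set_printoptions(precision=4,suppress=True)
th=np.linspace(0,2*np.pi,120,endpoint=False)
def rim(F,G,z=.157,span=.012,step=.001):
    g=cv2.cvtColor(F['img'],cv2.COLOR_RGB2GRAY).astype(np.float32); out=[]
    def val(c,r):
        uv=proj(F,np.c_[c[0]+r*np.cos(th),c[1]+r*np.sin(th),np.full(len(th),z)]).astype(np.float32)
        return cv2.remap(g,uv[:,0],uv[:,1],cv2.INTER_LINEAR).ravel()
    for dx in np.arange(-span,span+1e-9,step):
        for dy in np.arange(-span,span+1e-9,step):
            c=(G[0]+dx,G[1]+dy)
            s=np.mean([np.minimum(val(c,r),150).mean() for r in (.037,.039)])-np.mean([val(c,r).mean() for r in (.027,.029,.031,.033)])
            out.append((s,)+c)
    return sorted(out)[::-1][:5]
if __name__=='__main__':
    for c in sys.argv[1:]:
        F=bot.grab_frame(c); b=rim(F,(.522,-.244)); print(c,*[np.round(x,4) for x in b])
    o=bot.observe(); print(o['position'],o['tool_rot'],o['grip_width'],o['finger_force'],o['clock'])
E
python3 rim.py top scene
```

```text
top [53.2091  0.523  -0.241 ] [52.714  0.523 -0.24 ] [52.4892  0.522  -0.241 ] [52.4503  0.522  -0.24  ] [50.4406  0.524  -0.241 ]
scene [45.1398  0.518  -0.247 ] [44.8571  0.519  -0.247 ] [44.8007  0.518  -0.248 ] [44.7985  0.517  -0.247 ] [44.7026  0.517  -0.248 ]
[0.5252 0.2999 0.0424] [-3.1414 -0.0002  2.8428] 0.06152744930787778 27.26480294018984 34.55
```

Emit:
apply_moves(claw=[0.056, 0.056, 0.056, 0.056, 0.056, 0.056, 0.056, 0.056, 0.056, 0.056, 0.056, 0.056], xyz=[[0, 0, -0.01], [0, 0, -0.02], [0, 0, -0.03], [0, 0, -0.035], [0, 0, -0.035], [0, 0, -0.035], [0, 0, -0.035], [0, 0, -0.035], [0.008, -0.005, -0.035], [0.015, -0.01, -0.03], [0.015, -0.015, -0.01], [0.015, -0.02, 0]], twist=[[0, 0, 0], [0, 0, 0], [0, 0, 0], [0, 0, 0], [0, 0, 0], [0, 0, 0], [0, 0, 0], [0, 0, 0], [0, 0, 0], [0, 0, 0], [0, 0, 0], [0, 0, 0]])

```text
clock: 35.75
position: [0.4597, 0.2679, 0.3545]
tool_rot: [3.139, 0.001, 2.843]
force: [0.6, 0.0, 0.9]
grip_width: 0.0616
finger_force: 27.4
```

Emit:
apply_moves(claw=[0.056, 0.056, 0.056, 0.056, 0.056, 0.056, 0.056, 0.056, 0.056, 0.056, 0.056, 0.056, 0.056, 0.056, 0.056, 0.056, 0.056, 0.056, 0.056], xyz=[[-0.004, -0.01, 0], [-0.008, -0.02, 0], [-0.012, -0.03, 0], [-0.0128, -0.0325, 0], [-0.0128, -0.0325, 0], [-0.0128, -0.0325, 0], [-0.0128, -0.0325, 0], [-0.0128, -0.0325, 0], [-0.0128, -0.0325, 0], [-0.0128, -0.0325, 0], [-0.0128, -0.0325, 0], [-0.0128, -0.0325, 0], [-0.0128, -0.0325, 0], [-0.0128, -0.0325, 0.005], [-0.012, -0.03, 0.01], [-0.008, -0.02, 0.01], [-0.0045, -0.01, 0.01], [0, 0, 0], [0, 0, 0]], twist=[[0, 0, 0], [0, 0, 0], [0, 0, 0], [0, 0, 0], [0, 0, 0], [0, 0, 0], [0, 0, 0], [0, 0, 0], [0, 0, 0], [0, 0, 0], [0, 0, 0], [0, 0, 0], [0, 0, 0], [0, 0, 0], [0, 0, 0], [0, 0, 0], [0, 0, 0], [0, 0, 0], [0, 0, 0]])

```text
clock: 37.65
position: [0.5005, -0.2436, 0.3177]
tool_rot: [3.141, -0.0, 2.843]
force: [-0.1, -0.3, -0.5]
grip_width: 0.0613
finger_force: 27.4
```

```bash
python3 rim.py wrist; python3 held.py
```

```text
wrist [72.3552  0.523  -0.243 ] [71.827  0.524 -0.243] [71.393  0.523 -0.244] [70.8459  0.524  -0.244 ] [70.7753  0.522  -0.243 ]
[ 0.5007 -0.2433  0.318 ] [3.1412 0.0002 2.8439] 0.06157286156152547 27.390413533430547 37.7
[ 0.5007 -0.2433  0.3181] [3.1411 0.0006 2.8441] [-0.1647 -0.2799 -0.087 ] 0.061563073229717886 27.390467037912458
0.036 [13.9282  0.5017 -0.2433  0.033 ] [13.639   0.5017 -0.2443  0.033 ]
0.038 [14.6746  0.5007 -0.2433  0.0325] [14.617   0.5017 -0.2433  0.033 ]
0.04 [14.6912  0.4997 -0.2433  0.032 ] [14.1687  0.4997 -0.2433  0.0325]
0.042 [14.1229  0.4987 -0.2433  0.032 ] [14.0293  0.4987 -0.2423  0.032 ]
0.044 [14.6682  0.4977 -0.2423  0.031 ] [13.4749  0.4987 -0.2423  0.032 ]
0.046 [14.8658  0.4967 -0.2423  0.031 ] [13.5395  0.4967 -0.2413  0.031 ]
0.048 [13.1405  0.4957 -0.2423  0.031 ] [12.8361  0.4957 -0.2413  0.031 ]
0.77 [ 0.5203 -0.2479  0.3524]
```

Emit:
apply_moves(claw=[0.056, 0.056, 0.056, 0.056, 0.056, 0.056, 0.056, 0.056, 0.056, 0.056, 0.056, 0.056], xyz=[[-0.005, 0.0015, 0.01], [-0.008, 0.0025, 0.015], [-0.008, 0.0025, 0.02], [0, 0, 0.025], [0, 0, 0.025], [0, 0, 0.025], [0, 0, 0.02], [0, 0, 0.018], [0, 0, 0.013], [0, 0, 0.008], [0, 0, 0.005], [0, 0, 0]], twist=[[0, 0, 0], [0, 0, 0], [0, 0, 0], [0, 0, 0], [0, 0, 0], [0, 0, 0], [0, 0, 0], [0, 0, 0], [0, 0, 0], [0, 0, 0], [0, 0, 0], [0, 0, 0]])

```text
clock: 39.0
position: [0.5223, -0.2443, 0.1333]
tool_rot: [-3.142, -0.0, 2.843]
force: [0.2, 0.2, 0.2]
grip_width: 0.0617
finger_force: 27.4
```

```bash
python3 rim.py wrist; python3 held.py | sed -n '1,4p'
```

```text
wrist [58.0226  0.523  -0.241 ] [57.5151  0.522  -0.241 ] [56.9526  0.522  -0.242 ] [55.8646  0.524  -0.24  ] [55.6627  0.523  -0.24  ]
[ 0.5225 -0.2444  0.1338] [-3.1416  0.0003  2.8427] 0.06163367813784397 27.389670121483505 39.05
[ 0.5226 -0.2445  0.1341] [-3.1416  0.0008  2.8427] [ 0.028  -0.6348 -0.551 ] 0.06159514369739006 27.389744657557458
0.036 [19.4211  0.5186 -0.2425  0.031 ] [17.9195  0.5176 -0.2425  0.031 ]
0.038 [18.4355  0.5166 -0.2415  0.031 ] [17.7239  0.5176 -0.2415  0.031 ]
0.04 [15.6403  0.5226 -0.2445  0.0325] [15.4665  0.5216 -0.2445  0.032 ]
```

Emit:
apply_moves(claw=[0.056, 0.056, 0.056, 0.056, 0.056, 0.056], xyz=[[0, 0.0015, 0.001], [0, 0, 0.001], [0, 0, 0.001], [0, 0, 0.001], [0, 0, 0.001], [0, 0, 0]], twist=[[0, 0, 0], [0, 0, 0], [0, 0, 0], [0, 0, 0], [0, 0, 0], [0, 0, 0]])

```text
clock: 39.75
position: [0.5227, -0.2429, 0.1285]
tool_rot: [-3.142, -0.0, 2.843]
force: [0.9, 0.8, -0.4]
grip_width: 0.0617
finger_force: 27.4
```

Emit:
apply_moves(claw=[0.056, 0.056, 0.056], xyz=[[0, 0, 0.0005], [0, 0, 0.0005], [0, 0, 0]], twist=[[0, 0, 0], [0, 0, 0], [0, 0, 0]])

```text
clock: 40.05
position: [0.5227, -0.2429, 0.1275]
tool_rot: [-3.142, -0.0, 2.843]
force: [-0.4, 1.2, -0.9]
grip_width: 0.0618
finger_force: 27.4
```

Emit:
apply_moves(claw=[0.056, 0.056, 0.056], xyz=[[0, 0, 0.0005], [0, 0, 0.0005], [0, 0, 0]], twist=[[0, 0, 0], [0, 0, 0], [0, 0, 0]])

```text
clock: 40.35
position: [0.5229, -0.243, 0.1269]
tool_rot: [3.142, 0.0, 2.843]
force: [-0.8, 0.7, 4.3]
grip_width: 0.0616
finger_force: 27.9
```

Emit:
apply_moves(claw=[0.064, 0.066, 0.068, 0.07, 0.074, 0.078, 0.08, 0.08, 0.08, 0.08, 0.08, 0.08, 0.08, 0.08, 0.08, 0.08], xyz=[[0, 0, 0], [0, 0, 0], [0, 0, 0], [0, 0, 0], [0, 0, 0], [0, 0, 0], [0, 0, 0], [0, 0, -0.003], [0, 0, -0.005], [0, 0, -0.008], [0, 0, -0.015], [0, 0, -0.025], [0, 0, -0.03], [0, 0, -0.03], [0, 0, -0.03], [0, 0, -0.02]], twist=[[0, 0, 0], [0, 0, 0], [0, 0, 0], [0, 0, 0], [0, 0, 0], [0, 0, 0], [0, 0, 0], [0, 0, 0], [0, 0, 0], [0, 0, 0], [0, 0, 0], [0, 0, 0], [0, 0, 0], [0, 0, 0], [0, 0, 0], [0, 0, 0]])

```text
clock: 41.95
position: [0.523, -0.2432, 0.2955]
tool_rot: [-3.142, 0.002, 2.842]
force: [0.2, 0.5, 0.2]
grip_width: 0.08
finger_force: 0.0
```

```bash
python3 - <<'E'
from h import *
from ring import ring
from rim import rim
np.set_printoptions(precision=4,suppress=True)
F=bot.grab_frame('wrist'); save(F,'end.png')
print('lens',*[np.round(x,4) for x in ring(F,(.523,-.243),.166,(.0315,.0325),.008)[:3]])
print('lens@bottom',*[np.round(x,4) for x in ring(F,(.523,-.243),.157,(.0325,),.008)[:2]])
print('rim',*[np.round(x,4) for x in rim(F,(.523,-.243),.157,.008)[:3]])
for q in ('lens','barrel_front','polish_bottle','lever_grip'):
    for c in ('wrist','top'):
        if c=='top': bot.grab_frame('top')
        else: bot.grab_frame('wrist')
        for r in bot.find_in(c,q)[:2]: print(q,c,round(r['score'],2),np.round(r['position'],3))
E
```

```text
lens [14.9009  0.523  -0.243   0.0325] [14.6403  0.523  -0.244   0.0325] [14.4048  0.524  -0.243   0.0325]
lens@bottom [14.2768  0.525  -0.244   0.0325] [13.9427  0.525  -0.243   0.0325]
rim [68.3834  0.522  -0.243 ] [67.5469  0.523  -0.243 ] [67.4363  0.522  -0.242 ]
lens wrist 0.85 [ 0.535 -0.249  0.163]
lens wrist 0.72 [ 0.481 -0.304  0.01 ]
barrel_front wrist 0.89 [ 0.47  -0.525  0.054]
barrel_front wrist 0.34 [ 0.484 -0.306  0.012]
barrel_front top 0.75 [ 0.465 -0.532  0.058]
polish_bottle wrist 0.64 [0.44  0.007 0.058]
polish_bottle top 0.4 [0.438 0.013 0.059]
lever_grip wrist 0.61 [ 0.469 -0.31   0.05 ]
```

```bash
python3 - <<'E'
from h import *
for c in ('wrist','scene'):
    F=bot.grab_frame(c); a=F['img'].astype(int); m=(a[:,:,0]>120)&(a[:,:,1]<60)&(a[:,:,2]<60)
    n,l,s,cc=cv2.connectedComponentsWithStats(m.astype(np.uint8)); p=proj(F,[.409,-.321,.126])[0]; print(c,'pred',p)
    for i in range(1,n):
        if s[i,4]>15 and np.linalg.norm(cc[i]-p)<60: print(cc[i],s[i,4],onplane(F,cc[i],.126))
E
```

```text
wrist pred [153.56495158  90.84136065]
[153.72540984  92.39139344] 488 [[ 0.41052832 -0.3214411   0.126     ]]
scene pred [313.02633333 214.95850155]
[314.04878049 214.92682927] 41 [[ 0.41051866 -0.32340205  0.126     ]]
```

The lever is back at its starting position, the barrel stands free, and the lens is centred on it. I hand in.

```bash
python3 -c "
from workcell import bot
print(bot.job_done())"
```

```text
the job is handed in; nothing more can be done
None
```

The job is handed in, with no verdict shown: the barrel stands upright and free on the pad, the cradle is back down, and the lens lies centred on the barrel's front to within about 1 mm by the wrist camera.

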